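# Stand the washed chopping board up to drain

### The job

The washed green chopping board has to drip dry. Put the white squeeze bottle, which has been left in the drip gutter of the sink's splash guard, upright into the condiment tray beside the red bottle, and take the green board out of the rack and lean it on end against the guard, gently, with its foot inside the gutter right up against the front lip so that it cannot slide out. Leave the white board, the red bottle and the steel bowl where they are.

Things in the scene. Friction and masses are not known exactly. Their poses are not given: they have to be found in the camera images.
- green_board: Green plastic chopping board, 140 wide x 12 thick x 180 mm tall, about 0.3 kg, standing upright on its short edge in one slot of the rack. Origin: centre of the 140 x 12 underside it stands on (its foot); x along the width, y through the thickness, z up to the top edge at 180 mm. The two faces are alike. From above it is gripped across its thickness at the top edge.
- white_board: White chopping board of the same size and frame, in the other slot of the rack. Stays there.
- rack: Wire board rack, fixed. Grey base pan 190 (x) x 165 (y) x 6 mm thick, on which the boards stand; origin at the centre of its underside. Two slots at y = +37.5 and -37.5 mm, each between two wire loops (wire 6 mm thick, loops 100 mm wide along x, top at 83 mm above the counter) that leave 19 mm for a board's thickness. Either board may be in either slot.
- guard: Low metal splash guard, fixed, a drip gutter along its front, a 310 x 220 x 85 mm steel sink with a tap behind it. Origin: counter level, inner face of the gutter's front lip, mid length; x along the guard, y from lip to upright panel, z up. Gutter floor 3 mm above the counter; lip 4 mm thick, 18 mm high; closed ends at x = +-121 mm. Panel 300 mm long, 12 mm thick, face at y = 56 mm.
- guard_edge (a point): Middle of the guard panel's rolled top edge: the axis of a round bar of 6 mm radius along x, at y = 62, z = 115 mm in the guard's frame. A 12 mm board with its foot against the lip rests on it at about 22 degrees from vertical.
- squeeze_bottle: White squeeze bottle, round, 48 mm diameter up to 92 mm, shoulder to 102 mm, red cap 39 mm diameter from 102 to 118 mm, pointed nozzle up to 136 mm; about 0.25 kg. Origin: centre of its base; z up. Starts upright on the gutter floor, between lip and panel, near the middle of the gutter.
- tray: Steel condiment tray, fixed, 220 (x) x 150 (y) x 25 mm high outside, open on top, walls 3 mm, floor 3 mm thick. Origin: centre of its underside. The red bottle stands in its +x half; the -x half is free.
- red_bottle: Orange-red bottle with a red cap, 62 mm diameter, 135 mm tall, standing in the tray; origin at the centre of its base. Stays there.
- bowl: Small steel bowl, 100 mm diameter, 45 mm high, on the counter at the far side; origin at the centre of its base. Stays there.
Things that resemble listed ones, but are neither listed nor needed, are in the scene too. There is more than one size of the green_board; the one meant has the size given above.

How it is judged:
By the outcome, as a careful person would: the job done as asked, in the order asked, and still so for the second after the job is handed in, with the robot touching nothing.
It also fails if it takes over 67 s, if anything falls off the work surface, if the arm or the gripper's body presses on something with over 40 N, if the wrist force passes 120 N, or if a joint passes its speed limit or range.

### The arm

A 6-joint arm with a two-finger parallel gripper is mounted at the origin on the work surface. World frame = base frame: x ahead of the robot, y to its left, z up, the work surface at z = 0. Lengths are in m, angles in degrees, forces in N, time in s.
With the tool pointing down it reaches from about 0.4 to 0.825 m from the base axis. Payload 7 kg.
Tool frame: the origin (TCP) lies at the very end of the fingers, on their centre line; the grasp point (between the pads) lies 19 mm behind it (ctrl.pinch_z is the distance from the TCP to the grasp point, in m); z points along the fingers, x is the direction in which the jaws open and shut, and the axes are right-handed (so a half turn about z gives the same grasp; the last joint's range is limited). The gripper opens to 88 mm and grips with 3 to 60 N. Pads are 19 mm wide; open, the fingers measure 130 mm over their backs; the gripper's body (78 mm by 193 mm) begins 47 mm behind the grasp point.
Start: joints at [87.955, 20.546, 0.682, 0, -70.136, -16.507], TCP at [0.215, 0.64, 0.206] pointing down, gripper open.
Joint ranges: [-176.03, 176.03], [-82.01, 121.73], [-58.28, 71.71], [-173.87, 95.51], [-174.79, -0.11], [-173.66, 173.66]. Speed limits (degrees/s): [136.94, 136.94, 172.46, 180, 180, 180].

### API

Orientations are given as [roll, pitch, yaw] about the fixed x, y, z axes, in that order (R = Rz(yaw) Ry(pitch) Rx(roll)).
In Python, from plant import ctrl gives the robot as it stands.
- The arm moves only by the tool carry_out, never from a script. Its argument "increments" is a list of rows, each a list of 7 numbers: the turn, a rotation vector about the world's x, y, z in degrees, then the shift along the world's x, y, z in mm, then the closure, from 0 (fully open) to 1 (shut). In form: [[ax, ay, az, dx, dy, dz, grip], ...]. A call has 1 to 20 rows; each row is the pose to reach, as a shift and turn from the pose commanded when the call began; what a row does not reach only later rows make up. A row lasts 1/8 s, in which the tool goes at most 62.5 mm and 10.7 degrees, less where a joint would pass 70% of its speed; a pose out of reach is approached as far as the arm can. A call with a gripper value outside its range is refused whole. The fingers move at their own pace and stop on an object; the grip force is fixed at half the most. Time passes only in rows, so rows that repeat a pose let the fingers close. It gives the time, the measured TCP pose, the force and the opening at its end, in the units of the state.
- ctrl.get_obs(): the state, without advancing time (a new reading comes with each control period).
- ctrl.snapshot(name): name is "scene" or "top"; returns a dict with "pixels" (400x640x3 uint8, blue, green, red), "intrinsics" (3x3 intrinsics, pixels), "dist" ([k1, k2, p1, p2, k3] as OpenCV has them; the pictures are not rectified), "rvec" (rotation vector, rad) and "tvec" (3), from world to camera coordinates, as OpenCV has them. Camera axes: x right, y down, z forward; pixel columns grow to the right and rows downward; lengths in m; the calibration is good to about 2 mm. A picture is of the moment at which its call begins. There is no depth.
- ctrl.close_job(): hands the job in, once; it reports no verdict.
Trained networks look in a picture, given as the dict that the camera call returned (one of the last four; its "shot" number tells which), for a name from the list of things; names that differ only in an ending like _2 or _b are one class to them, and where a whole thing is asked for, a point or a joint stands for the part that bears it (a point fixed in the world has none). Each returns a list of dicts, best first, with "confidence" (0 to 1); they miss things now and then, are a little off and sometimes report something else, mostly with a low value. They report only what shows in the picture. A call takes as long as a camera call. They do not tell look-alikes from the thing itself.
- ctrl.search_frame(picture, label): "centre" ([x, y, z] in m, in world coordinates, good to about 4 mm: the middle of the surface that is visible of it).
- ctrl.outline_of(picture, label): "pixels" (400x640 bool, what is visible of it).
The state is a dict: "clock": time; "joint_pos": joint angles; "qvel": joint speeds; "tau": joint torques, N m; "tool_pos": TCP position; "orientation": TCP orientation; "force": force on the tool from outside, world axes, zero at the start; "moment": the same for the moment, N m; "opening": finger opening in m.
Only numpy, scipy, OpenCV 4.12 (cv2) and the standard library are available. Lean on these libraries where they do the work, as an engineer would, in place of code of your own. Each camera call takes 0.05 s, during which the arm holds its last target. There are 200 camera calls.

## Working session

There is one attempt and no reset: what is moved stays moved. The work goes in short steps, Python scripts to look and compute and a tool call to move; the robot and the scene stay as the last step left them, time stands still between calls to the robot, and variables do not carry over. Pictures are saved under pics/ and viewed, about 8 in all and at most 12, crops included, and the job is handed in when it is done.

Besides the shell and the picture viewer there is one more tool, called after "Request:" in YAML: its name, and indented under it one key for each argument. carry_out: Moves the arm, as the interface text tells. Its arguments: {"type":"object","properties":{"increments":{"type":"array"}},"required":["increments"]}

```bash
mkdir -p pics; ls; cat > h.py <<'E'
import numpy as np, cv2
from plant import ctrl
def proj(p,P):
    return cv2.projectPoints(np.float64(P).reshape(-1,3),np.float64(p["rvec"]),np.float64(p["tvec"]),np.float64(p["intrinsics"]),np.float64(p["dist"]))[0].reshape(-1,2)
def onz(p,uv,z):
    "pixels -> world points on plane z"
    n=cv2.undistortPoints(np.float64(uv).reshape(-1,1,2),np.float64(p["intrinsics"]),np.float64(p["dist"])).reshape(-1,2)
    R=cv2.Rodrigues(np.float64(p["rvec"]))[0]; c=-R.T@np.float64(p["tvec"]).ravel()
    d=np.c_[n,np.ones(len(n))]@R
    return c+d*((z-c[2])/d[:,2])[:,None]
E
python3 - <<'E'
from h import *
ims=[]
for n in("scene","top"):
    p=ctrl.snapshot(n); cv2.imwrite(f"pics/{n}0.png",p["pixels"])
    for l in "green_board white_board rack guard squeeze_bottle tray red_bottle bowl".split():
        print(n,l,[(np.round(d["centre"],3).tolist(),round(d["confidence"],2),proj(p,d["centre"])[0].astype(int).tolist()) for d in ctrl.search_frame(p,l)])
E
```

```text
pics
scene green_board [([0.378, 0.026, 0.081], 0.87, [399, 182]), ([0.772, 0.229, 0.167], 0.76, [271, 299]), ([0.546, 0.028, 0.127], 0.75, [337, 195])]
scene white_board [([0.585, -0.041, 0.133], 0.79, [312, 175])]
scene rack [([0.598, 0.039, 0.006], 0.65, [318, 228])]
scene guard [([0.472, 0.373, 0.016], 0.7, [419, 330])]
scene squeeze_bottle [([0.473, 0.24, 0.106], 0.81, [401, 266])]
scene tray [([0.521, -0.243, 0.011], 0.96, [309, 133])]
scene red_bottle [([0.606, -0.226, 0.086], 0.76, [280, 131]), ([0.548, 0.032, 0.124], 0.3, [337, 197])]
scene bowl [([0.767, 0.026, 0.02], 0.95, [253, 242])]
top green_board [([0.549, 0.024, 0.186], 0.88, [317, 215]), ([0.376, 0.025, 0.128], 0.59, [314, 310])]
top white_board [([0.572, -0.047, 0.179], 0.77, [357, 203])]
top rack [([0.553, -0.002, 0.008], 0.91, [327, 217])]
top guard [([0.474, 0.383, 0.017], 0.76, [145, 252])]
top squeeze_bottle [([0.464, 0.223, 0.114], 0.57, [210, 260])]
top tray [([0.529, -0.262, 0.001], 0.94, [445, 229])]
top red_bottle [([0.59, -0.227, 0.094], 0.97, [442, 198])]
top bowl [([0.77, 0.037, 0.021], 0.79, [310, 116])]
```

View pics/scene0.png

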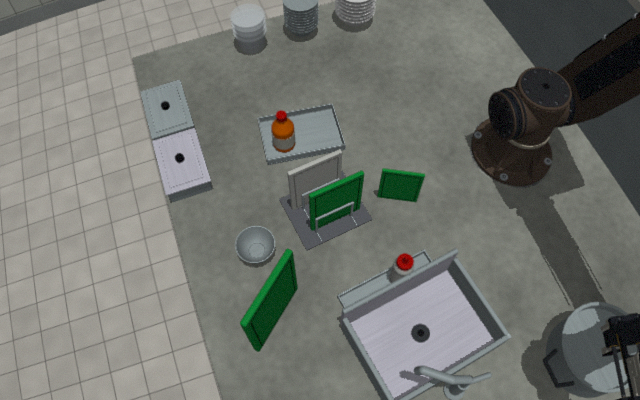

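View pics/top0.png

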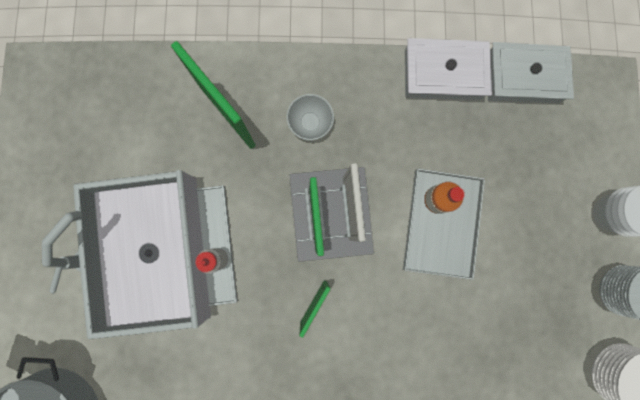

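The top view shows three greens: the one in the rack (317,215), a larger one leaning at the far left (215,95), and a smaller one near the robot (316,308). The rack one fits the description. The bottle cap is at (206,261), the gutter lip runs from about (225,187) to (237,302), and the free half of the tray is its lower part. Next is a close crop to check this choice and read the edges.

```bash
python3 - <<'E'
from h import *
T=ctrl.snapshot("top");S=ctrl.snapshot("scene")
im=T["pixels"]; c=cv2.resize(im[160:345,180:490],None,fx=2.58,fy=2.58,interpolation=cv2.INTER_CUBIC);cv2.imwrite("pics/c1.png",c)
for p,n in((T,"top"),(S,"scene")):
    x=p["pixels"].astype(int); red=(x[...,2]>120)&(x[...,1]<60)&(x[...,0]<70)
    k,l,st,ce=cv2.connectedComponentsWithStats(red.astype(np.uint8))
    for i in range(1,k):
        if st[i,4]>40: print(n,"red",st[i],ce[i].round(1),onz(p,ce[i],.118).round(4))
    print(n,"cam",(-cv2.Rodrigues(np.float64(p["rvec"]))[0].T@np.float64(p["tvec"]).ravel()).round(3))
    for l in("green_board","white_board"):
        for d in ctrl.outline_of(p,l):
            m=d["pixels"].astype(np.uint8); ys,xs=np.nonzero(m); r=cv2.minAreaRect(np.c_[xs,ys].astype(np.float32)); b=cv2.boxPoints(r)
            print(n,l,round(d["confidence"],2),b.round(1).tolist(), onz(p,b,.186).round(3).tolist() if n=="top" else "")
o=ctrl.get_obs(); print(o)
E
```

```text
top red [450 188  13  13  87] [456.4 193.9] [[ 0.5973 -0.2479  0.118 ]]
top cam [0.513 0.046 0.978]
top green_board 0.98 [[293.20001220703125, 331.3999938964844], [323.70001220703125, 279.70001220703125], [333.0, 285.20001220703125], [302.5, 336.8999938964844]] [[0.348, 0.064, 0.186], [0.438, 0.012, 0.186], [0.428, -0.005, 0.186], [0.339, 0.047, 0.186]]
top green_board 0.82 [[307.6000061035156, 177.39999389648438], [316.29998779296875, 176.60000610351562], [324.1000061035156, 254.6999969482422], [315.5, 255.60000610351562]] [[0.616, 0.042, 0.186], [0.618, 0.027, 0.186], [0.481, 0.012, 0.186], [0.479, 0.027, 0.186]]
top green_board 0.8 [[166.39999389648438, 47.29999923706055], [177.89999389648438, 38.099998474121094], [260.70001220703125, 141.60000610351562], [249.1999969482422, 150.8000030517578]] [[0.852, 0.303, 0.186], [0.87, 0.283, 0.186], [0.679, 0.126, 0.186], [0.662, 0.146, 0.186]]
top white_board 0.75 [[340.8999938964844, 163.3000030517578], [357.1000061035156, 161.60000610351562], [365.5, 240.8000030517578], [349.29998779296875, 242.60000610351562]] [[0.642, -0.017, 0.186], [
[... 924 characters left out ...]
648438], [292.70001220703125, 209.60000610351562]] 
{'clock': 1.2, 'joint_pos': array([ 8.79564698e+01,  2.05462935e+01,  6.82223766e-01, -9.47770495e-04,
       -7.01361776e+01, -1.65069344e+01]), 'qvel': array([-0.12198399,  0.01375274,  0.0321891 ,  0.04690753, -0.10061095,
        0.10635931]), 'tau': array([-5.70166358e-04, -5.82389295e+01,  2.93307263e+01,  7.00313509e+00,
        1.26554698e-02, -4.53981897e-06]), 'tool_pos': array([0.21474853, 0.63990293, 0.20636103]), 'orientation': array([ 1.79999216e+02, -4.90444641e-04, -1.08550787e+02]), 'force': array([0.55032831, 0.54947238, 0.52509499]), 'moment': array([ 0.01043837, -0.0515434 , -0.00954483]), 'opening': 0.08754239245047836}
```

View pics/c1.png

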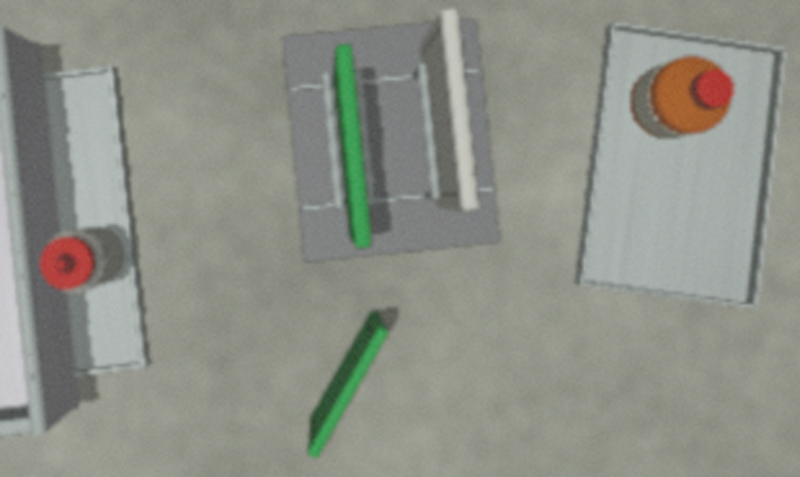

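The crop confirms the rack's green board as the one between the wire loops, with its top edge running from (344,45) to (362,246). The cap is at (67,263), the lip corners are at (115,67) and (148,365), and the tray corners are at (612,25), (783,48), (753,303) and (580,284).

```bash
python3 - <<'E'
from h import *
T=ctrl.snapshot("top")
f=lambda uv,z:onz(T,(np.float64(uv)+.5)/2.58-.5+[180,160],z)
def show(n,a):
    d=a[0]-a[-1]; print(n,a.round(4).tolist(),"mid",a.mean(0).round(4),"len",np.linalg.norm(d).round(4),"yaw",np.degrees(np.arctan2(d[1],d[0])).round(1))
show("lip",f([(115,67),(148,365)],.018))
show("panel top",f([(5,30),(43,432)],.115))
show("tray",f([(612,25),(783,48),(753,303),(580,284)],.025))
show("cap",f([(67,263)],.118))
show("green",f([(344.5,45),(362,246)],.186))
show("white",f([(449,10),(469,209)],.186))
show("rack",f([(284,36),(474,19),(498,241),(305,261)],.006))
# red bottle base via axis: cap top z .135
show("redcap",f([(713,88)],.135))
E
```

```text
lip [[0.6178, 0.2184, 0.018], [0.3749, 0.1857, 0.018]] mid [0.4963 0.202  0.018 ] len 0.2451 yaw 7.7
panel top [[0.6339, 0.2841, 0.115], [0.339, 0.2475, 0.115]] mid [0.4864 0.2658 0.115 ] len 0.2971 yaw 7.1
tray [[0.6581, -0.1935, 0.025], [0.6413, -0.34, 0.025], [0.4285, -0.3111, 0.025], [0.4439, -0.1658, 0.025]] mid [ 0.543  -0.2526  0.025 ] len 0.216 yaw -7.4
cap [[0.4624, 0.2319, 0.118]] mid [0.4624 0.2319 0.118 ] len 0.0 yaw 0.0
green [[0.6167, 0.0321, 0.186], [0.4802, 0.0187, 0.186]] mid [0.5485 0.0254 0.186 ] len 0.1372 yaw 5.6
white [[0.6421, -0.0395, 0.186], [0.5058, -0.0538, 0.186]] mid [ 0.574  -0.0466  0.186 ] len 0.137 yaw 6.0
rack [[0.6472, 0.0797, 0.006], [0.6641, -0.0802, 0.006], [0.4778, -0.1009, 0.006], [0.4599, 0.0594, 0.006]] mid [ 0.5623 -0.0105  0.006 ] len 0.1883 yaw 6.2
redcap [[0.5958, -0.2413, 0.135]] mid [ 0.5958 -0.2413  0.135 ] len 0.0 yaw 0.0
```

Request:
carry_out:
  increments:
    - [0,0,0,0,0,114,0]
    - [0,0,0,0,0,114,0]
    - [0,0,-64,248,-407,114,0]
    - [0,0,-64,248,-407,114,0]
    - [0,0,-64,248,-407,114,0]
    - [0,0,-64,248,-407,114,0]
    - [0,0,-64,248,-407,114,0]
    - [0,0,-64,248,-407,114,0]
    - [0,0,-64,248,-407,114,0]
    - [0,0,-64,248,-407,114,0]
    - [0,0,-64,248,-407,114,0]
    - [0,0,-64,248,-407,0,0]
    - [0,0,-64,248,-407,0,0]

```text
clock: 2.88
tool_pos: [0.4623, 0.2333, 0.2049]
orientation: [179.9, 0.0, -172.6]
force: [0.7, 0.6, 0.3]
opening: 0.0876
```

```bash
python3 - <<'E'
from h import *
ims=[]
for n in("scene","top"):
    p=ctrl.snapshot(n); t=ctrl.get_obs()["tool_pos"]; u,v=proj(p,t)[0].astype(int); print(n,u,v)
    u=np.clip(u,60,580);v=np.clip(v,60,340)
    ims.append(cv2.resize(p["pixels"][v-60:v+60,u-60:u+60],(400,400),interpolation=cv2.INTER_CUBIC))
cv2.imwrite("pics/c2.png",np.hstack(ims))
E
```

```text
scene 411 245
top 195 266
```

View pics/c2.png

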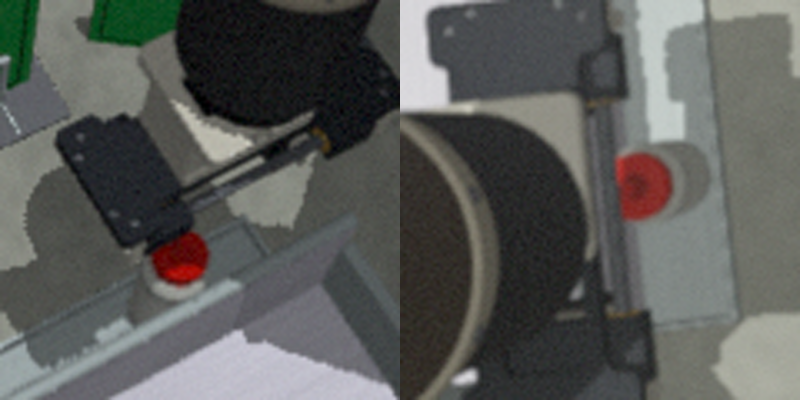

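The fingers (left and right of the cap, scene crop (125,200) and (330,110)) straddle the red cap along the gutter, clear of the panel. Descend and grip the cap.

Request:
carry_out:
  increments:
    - [0,0,0,0,-1,-50,0]
    - [0,0,0,0,-1,-80,0]
    - [0,0,0,0,-1,-97.5,0]
    - [0,0,0,0,-1,-97.5,0]
    - [0,0,0,0,-1,-97.5,1]
    - [0,0,0,0,-1,-97.5,1]
    - [0,0,0,0,-1,-97.5,1]
    - [0,0,0,0,-1,-97.5,1]
    - [0,0,0,0,-1,-97.5,1]

```text
clock: 4.1
tool_pos: [0.4628, 0.2319, 0.1089]
orientation: [180.0, 0.0, -172.6]
force: [-0.3, 0.4, -0.4]
opening: 0.0431
```

Request:
carry_out:
  increments:
    - [0,0,0,0,0,0,1]
    - [0,0,0,0,0,0,1]
    - [0,0,0,0,0,0,1]
    - [0,0,0,0,0,20,1]
    - [0,0,0,0,0,60,1]
    - [0,0,0,0,0,60,1]

```text
clock: 4.85
tool_pos: [0.4644, 0.2332, 0.1719]
orientation: [179.8, 0.3, -172.5]
force: [-0.3, -0.2, -0.7]
opening: 0.0004
```

```bash
python3 - <<'E'
from h import *
ims=[]
for n,c in(("scene",(411,255)),("top",(210,262))):
    p=ctrl.snapshot(n); u,v=c
    ims.append(cv2.resize(p["pixels"][v-60:v+60,u-60:u+60],(400,400),interpolation=cv2.INTER_CUBIC))
    print([(d["centre"],d["confidence"]) for d in ctrl.search_frame(p,"squeeze_bottle")])
cv2.imwrite("pics/c3.png",np.hstack(ims))
E
```

```text
[([0.4745, 0.243, 0.099], 0.74)]
[([0.4632, 0.2161, 0.0981], 0.88)]
```

View pics/c3.png

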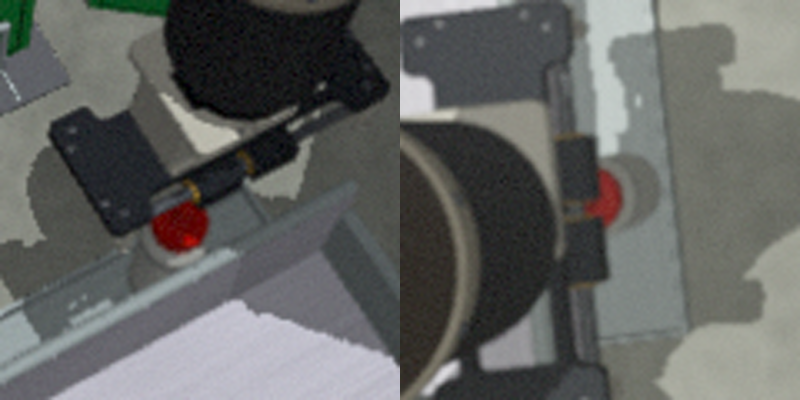

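The bottle is still upright in the gutter (cap at scene crop (180,225)) and the fingers shut empty. They must have slipped off the cap. I'll back off, open and re-measure.

Request:
carry_out:
  increments:
    - [0,0,0,0,-30,50,0]
    - [0,0,0,0,-70,80,0]
    - [0,0,0,0,-120,100,0]
    - [0,0,0,0,-120,100,0]
    - [0,0,0,0,-120,100,0]

```text
clock: 5.68
tool_pos: [0.4625, 0.1117, 0.268]
orientation: [-180.0, -0.1, -172.6]
force: [0.6, -0.0, 0.4]
opening: 0.0451
```

```bash
python3 - <<'E'
from h import *
ims=[]
for n,c in(("scene",(404,262)),("top",(210,262))):
    p=ctrl.snapshot(n); u,v=c
    ims.append(cv2.resize(p["pixels"][v-40:v+40,u-40:u+40],(400,400),interpolation=cv2.INTER_CUBIC))
    x=p["pixels"].astype(int)[v-40:v+40,u-40:u+40]; red=(x[...,2]>80)&(x[...,1]<x[...,2]*.4)&(x[...,0]<x[...,2]*.4)
    ys,xs=np.nonzero(red); q=[(xs.min()+xs.max())/2+u-40,(ys.min()+ys.max())/2+v-40]
    m=[xs.mean()+u-40,ys.mean()+v-40]
    print(n,len(xs),q,m,onz(p,q,.115),onz(p,m,.115)); print([proj(p,[.463,.233,z])[0].round(1).tolist() for z in(.105,.121,.139)])
cv2.imwrite("pics/c4.png",np.hstack(ims)); print(ctrl.get_obs()["tool_pos"],ctrl.get_obs()["opening"])
E
```

```text
scene 215 [np.float64(404.5), np.float64(261.0)] [np.float64(404.6), np.float64(261.27441860465115)] [[0.46346546 0.23215336 0.115     ]] [[0.4635296  0.23283954 0.115     ]]
[[404.2, 262.9], [405.2, 260.3], [406.4, 257.2]]Traceback (most recent call last):
  File "<stdin>", line 7, in <module>
    return umr_minimum(a, axis, None, out, keepdims, initial, where)
ValueError: zero-size array to reduction operation minimum which has no identity
```

Request:
carry_out:
  increments:
    - [0,0,0,0.5,60,0,0]
    - [0,0,0,0.5,120.5,0,0]
    - [0,0,0,0.5,120.5,0,0]
    - [0,0,0,0.5,120.5,-60,0]
    - [0,0,0,0.5,120.5,-120,0]
    - [0,0,0,0.5,120.5,-160,0]
    - [0,0,0,0.5,120.5,-180,0]
    - [0,0,0,0.5,120.5,-189,0]
    - [0,0,0,0.5,120.5,-192,0]
    - [0,0,0,0.5,120.5,-192,0]

```text
clock: 7.02
tool_pos: [0.4636, 0.2328, 0.0774]
orientation: [180.0, 0.0, -172.5]
force: [-0.3, -0.4, -0.2]
opening: 0.0873
```

Request:
carry_out:
  increments:
    - [0,0,0,0,0,0,1]
    - [0,0,0,0,0,0,1]
    - [0,0,0,0,0,0,1]
    - [0,0,0,0,0,0,1]
    - [0,0,0,0,0,0,1]
    - [0,0,0,0,0,0,1]
    - [0,0,0,0,0,0,1]
    - [0,0,0,0,0,0,1]

```text
clock: 8.02
tool_pos: [0.4632, 0.2323, 0.0767]
orientation: [-180.0, -0.0, -172.6]
force: [-0.0, 0.4, -1.5]
opening: 0.0418
```

Request:
carry_out:
  increments:
    - [0,0,0,0,0,0,1]
    - [0,0,0,0,0,0,1]
    - [0,0,0,0,0,4,1]
    - [0,0,0,0,0,8,1]
    - [0,0,0,0,0,8,1]

```text
clock: 8.65
tool_pos: [0.4636, 0.2327, 0.0854]
orientation: [180.0, 0.1, -172.5]
force: [-0.2, 0.1, -1.4]
opening: 0.042
```

Request:
carry_out:
  increments:
    - [0,0,0,0,0,20,1]
    - [0,0,0,0,0,40,1]
    - [0,0,0,0,0,40,1]
    - [0,0,0,0,0,40,1]

```text
clock: 9.15
tool_pos: [0.4628, 0.2321, 0.1242]
orientation: [-180.0, -0.0, -172.6]
force: [0.1, -0.1, -3.3]
opening: 0.0419
```

```bash
python3 - <<'E'
from h import *
ims=[]
for n,c in(("scene",(404,262)),("top",(210,262))):
    p=ctrl.snapshot(n); u,v=c
    ims.append(cv2.resize(p["pixels"][v-50:v+50,u-50:u+50],(400,400),interpolation=cv2.INTER_CUBIC))
cv2.imwrite("pics/c5.png",np.hstack(ims)); o=ctrl.get_obs(); print(o["tool_pos"],o["opening"],o["force"])
E
```

```text
[0.46274926 0.23196016 0.12391281] 0.04189892504802792 [-0.14076364  0.85345843 -1.98138111]
```

View pics/c5.png

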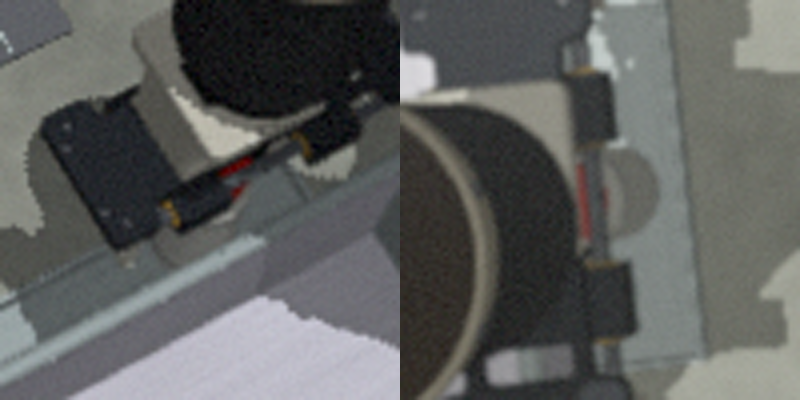

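The red cap sits between the fingers, off the gutter floor, with about 2.5 N hanging, so the bottle is held. I'll carry it over the rack to the tray's free half, turning the jaws away from the red bottle.

Request:
carry_out:
  increments:
    - [0,0,0,0,0,30,1]
    - [0,0,0,0,0,70,1]
    - [0,0,0,0,0,115,1]
    - [0,0,0,0,0,155,1]
    - [0,0,0,0,-10,175,1]
    - [0,0,-5,2,-40,175,1]
    - [0,0,-15,5,-80,175,1]
    - [0,0,-25,8,-125,175,1]
    - [0,0,-35,11,-170,175,1]
    - [0,0,-45,14,-215,175,1]
    - [0,0,-55,17,-260,175,1]
    - [0,0,-65,20,-305,175,1]
    - [0,0,-75,23,-350,175,1]
    - [0,0,-85,26,-395,175,1]
    - [0,0,-93,29,-430,175,1]
    - [0,0,-98,31,-455,175,1]
    - [0,0,-100,31.5,-468.5,175,1]
    - [0,0,-100,31.5,-468.5,175,1]
    - [0,0,-100,31.5,-468.5,175,1]

```text
clock: 11.62
tool_pos: [0.4947, -0.2355, 0.2997]
orientation: [-180.0, -0.0, 87.5]
force: [0.3, 1.0, -3.2]
opening: 0.0414
```

```bash
python3 - <<'E'
from h import *
ims=[]
o=ctrl.get_obs(); print(o["tool_pos"],o["orientation"],o["opening"],o["force"])
for n,c in(("scene",(300,130)),("top",(445,225))):
    p=ctrl.snapshot(n); u,v=c
    ims.append(cv2.resize(p["pixels"][v-75:v+75,u-75:u+75],(400,400),interpolation=cv2.INTER_CUBIC))
    print(n,u-75,v-75,[(d["centre"].round(3) if hasattr(d["centre"],'round') else d["centre"],d["confidence"]) for d in ctrl.search_frame(p,"red_bottle")])
    print("target base px",proj(p,[[.4947,-.2363,.003],[.4947,-.2363,.139]]).round().tolist())
cv2.imwrite("pics/c6.png",np.hstack(ims))
E
```

```text
[ 0.49472217 -0.23550283  0.29965048] [-1.79983726e+02 -1.54964321e-02  8.75263503e+01] 0.0413717918971162 [ 0.31745632  1.03343167 -3.23237467]
scene 225 55 [([0.6019, -0.2265, 0.0848], 0.84)]
target base px [[319.0, 134.0], [319.0, 104.0]]
top 370 150 [([0.4733, 0.3815, 0.0158], 0.56)]
target base px [[434.0, 246.0], [455.0, 247.0]]
```

View pics/c6.png

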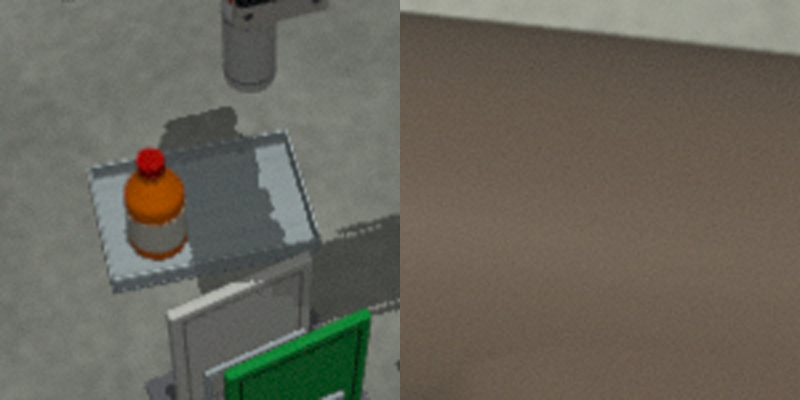

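The bottle hangs straight in the jaws, with its base at crop (248,85), above the tray's free half. Now lower and check contact.

Request:
carry_out:
  increments:
    - [0,0,0,0,0,-40,1]
    - [0,0,0,0,0,-85,1]
    - [0,0,0,0,0,-130,1]
    - [0,0,0,0,0,-170,1]
    - [0,0,0,0,0,-200,1]
    - [0,0,0,0,0,-214,1]
    - [0,0,0,0,0,-219,1]
    - [0,0,0,0,0,-221.5,1]
    - [0,0,0,0,0,-222.5,1]
    - [0,0,0,0,0,-222.5,1]

```text
clock: 13.08
tool_pos: [0.4952, -0.2362, 0.078]
orientation: [179.9, 0.0, 87.5]
force: [0.5, 0.2, -1.7]
opening: 0.0419
```

Request:
carry_out:
  increments:
    - [0,0,0,0,0,-1,1]
    - [0,0,0,0,0,-1.5,1]
    - [0,0,0,0,0,-1.5,0.4]
    - [0,0,0,0,0,-1.5,0]
    - [0,0,0,0,0,-1.5,0]
    - [0,0,0,0,0,-1.5,0]
    - [0,0,0,0,0,-1.5,0]
    - [0,0,0,0,0,15,0]
    - [0,0,0,0,0,60,0]
    - [0,0,0,0,0,120,0]
    - [0,0,0,0,0,180,0]
    - [0,0,0,0,0,220,0]
    - [0,0,0,0,0,220,0]

```text
clock: 14.7
tool_pos: [0.4963, -0.2366, 0.3012]
orientation: [179.6, 0.1, 87.5]
force: [0.4, -0.1, -1.3]
opening: 0.0876
```

Request:
carry_out:
  increments:
    - [0,0,2,10,50,0,0.3]
    - [0,0,4,22,105,0,0.48]
    - [0,0,6,34,160,0,0.48]
    - [0,0,8,46,215,0,0.48]
    - [0,0,8.5,52,250,0,0.48]
    - [0,0,8.5,54,261.5,-20,0.48]
    - [0,0,8.5,54,261.5,-60,0.48]
    - [0,0,8.5,54,261.5,-80,0.48]
    - [0,0,8.5,54,261.5,-80,0.48]

```text
clock: 15.82
tool_pos: [0.5473, 0.0251, 0.2149]
orientation: [-179.7, 0.1, 95.9]
force: [-0.1, -0.6, -0.0]
opening: 0.0456
```

```bash
python3 - <<'E'
from h import *
ims=[]
o=ctrl.get_obs(); print(o["tool_pos"],o["orientation"],o["opening"],o["force"])
for n,c in(("scene",(315,165)),("top",(400,215))):
    p=ctrl.snapshot(n); u,v=c
    ims.append(cv2.resize(p["pixels"][v-75:v+75,u-75:u+75],(400,400),interpolation=cv2.INTER_CUBIC))
    b=np.array([.5485,.0254]);e=np.array([np.cos(np.radians(6)),np.sin(np.radians(6))])
    print(n,u-75,v-75,"est top edge", ((proj(p,[[*(b+s*.07*e),.186] for s in(-1,1)])-[u-75,v-75])*400/150).round().tolist())
    print([(np.round(d["centre"],3),d["confidence"]) for d in ctrl.search_frame(p,"squeeze_bottle")])
cv2.imwrite("pics/c7.png",np.hstack(ims))
E
```

```text
[0.54725913 0.02506719 0.2149236 ] [-1.79730859e+02  5.03523832e-02  9.59427386e+01] 0.04560777327151894 [-0.1085315  -0.62500668 -0.00471803]
scene 240 90 est top edge [[330.0, 215.0], [184.0, 278.0]]
[]
top 325 140 est top edge [[-12.0, 309.0], [-32.0, 97.0]]
[(array([ 0.495, -0.224,  0.106]), 0.59)]
```

View pics/c7.png

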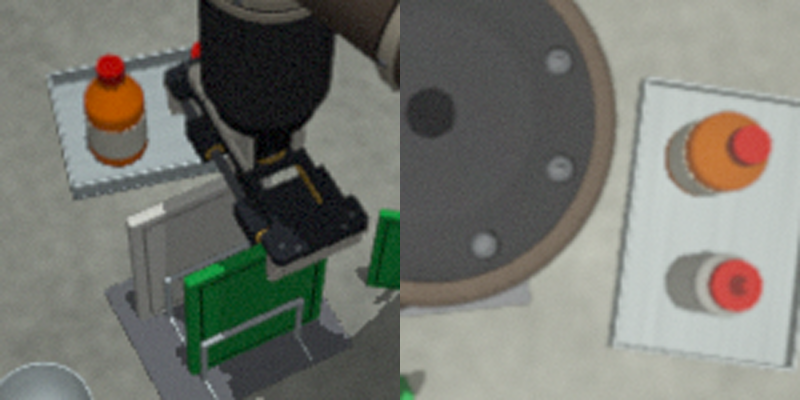

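The bottle stands upright in the tray beside the red one (top crop (735,285)). The estimated top-edge corner (184,278) matches the board's visible corner at about (187,278). Descend and grip.

Request:
carry_out:
  increments:
    - [0,0,0,0,0,-25,0.48]
    - [0,0,0,0,0,-50,0.48]
    - [0,0,0,0,0,-64,0.48]
    - [0,0,0,0,0,-64,0.48]
    - [0,0,0,0,0,-64,1]
    - [0,0,0,0,0,-64,1]
    - [0,0,0,0,0,-64,1]
    - [0,0,0,0,0,-64,1]
    - [0,0,0,0,0,-64,1]
    - [0,0,0,0,0,-64,1]
    - [0,0,0,0,0,-64,1]
    - [0,0,0,0,0,-64,1]

```text
clock: 17.52
tool_pos: [0.5489, 0.0254, 0.1537]
orientation: [180.0, 0.0, 96.0]
force: [-1.0, -0.7, 4.7]
opening: 0.0118
```

Request:
carry_out:
  increments:
    - [0,0,0,0,0,10,1]
    - [0,0,0,0,0,30,1]
    - [0,0,0,0,0,60,1]
    - [0,0,0,0,0,90,1]
    - [0,0,0,0,0,120,1]
    - [0,0,0,0,0,150,1]
    - [0,0,0,0,0,150,1]
    - [0,0,0,0,0,150,1]

```text
clock: 18.52
tool_pos: [0.5479, 0.0255, 0.302]
orientation: [-179.9, -0.0, 95.9]
force: [0.3, 1.0, -4.2]
opening: 0.0117
```

Request:
carry_out:
  increments:
    - [0,0,0.2,-5,20,0,1]
    - [0,0,0.4,-15,55,0,1]
    - [0,0,0.8,-25,95,0,1]
    - [0,0,1.2,-35,135,0,1]
    - [0,0,1.4,-45,175,0,1]
    - [-4,-0.5,1.4,-55,210,0,1]
    - [-9,-1,1.4,-59.5,228,0,1]
    - [-14.9,-1.7,1.4,-59.5,232,0,1]
    - [-14.9,-1.7,1.4,-59.5,232,0,1]
    - [-14.9,-1.7,1.4,-59.5,232,-50,1]
    - [-14.9,-1.7,1.4,-59.5,232,-96,1]
    - [-14.9,-1.7,1.4,-59.5,232,-96,1]
    - [-14.9,-1.7,1.4,-59.5,232,-96,1]

```text
clock: 20.15
tool_pos: [0.4903, 0.2576, 0.2091]
orientation: [179.9, 14.9, 97.3]
force: [-0.1, -0.0, -3.0]
opening: 0.0118
```

```bash
python3 - <<'E'
from h import *
from scipy.spatial.transform import Rotation as Ro
ims=[]
o=ctrl.get_obs(); print(o["tool_pos"],o["orientation"],o["opening"],o["force"])
R=Ro.from_euler("xyz",o["orientation"],degrees=True).as_matrix()
u=np.array([.992,.129,0]);n=np.array([-.129,.992,0]);M=np.array([.4958,.206,0])
z=-R[:,2]; print("tilt n,u",np.degrees([np.arcsin(z@n),np.arcsin(z@u)]).round(2))
a=R[:,1]*np.sign(R[:,1]@u); j=np.cross(z,a)
foot=o["tool_pos"]-.1477*z
cor=[foot+s*.07*a+t*.006*j for s in(-1,1) for t in(-1,1)]
for c in cor: print("guard",[round(float((c-M)@k)*1000,1) for k in(u,n,np.array([0,0,1.]))])
lip=[M+s*.121*u+[0,0,.018] for s in(-1,1)]; bar=[M+s*.15*u+.062*n+[0,0,.121] for s in(-1,1)]
for nm,c in(("scene",(400,280)),("top",(205,245))):
    p=ctrl.snapshot(nm); U,V=c; im=p["pixels"].copy()
    c2=cv2.resize(im[V-75:V+75,U-75:U+75],(400,400),interpolation=cv2.INTER_CUBIC)
    q=lambda P:((proj(p,P)-[U-75,V-75]+.5)*400/150-.5).round().astype(int)
    for P,col in((lip,(255,0,0)),(bar,(0,255,255)),(cor[::2],(255,0,255))):
        s=q(P); cv2.line(c2,s[0].tolist(),s[1].tolist(),col,1)
    ims.append(c2)
cv2.imwrite("pics/c8.png",np.hstack(ims))
E
```

```text
[0.49026442 0.25760375 0.20906576] [179.93362616  14.93693467  97.32814014] 0.011751690687443823 [-0.06070648 -0.04095854 -2.97124894]
tilt n,u [14.94 -0.05]
guard [-68.7, 8.1, 67.8]
guard [-68.7, 19.7, 64.7]
guard [71.3, 7.9, 68.0]
guard [71.3, 19.5, 64.9]
```

View pics/c8.png

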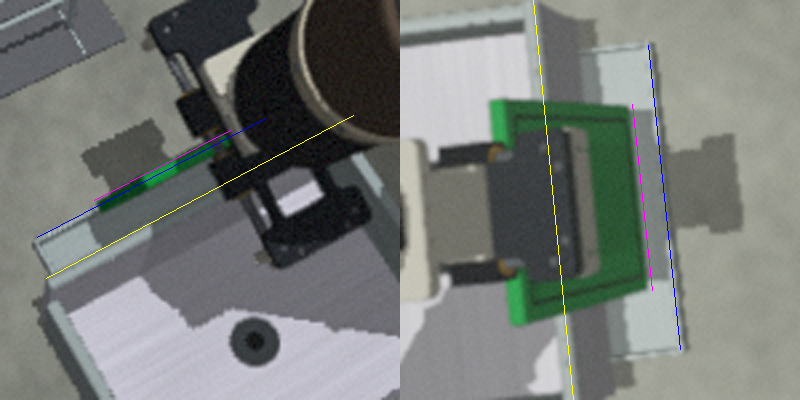

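```bash
python3 - <<'E'
from h import *
p=ctrl.snapshot("top"); x=p["pixels"].astype(int)
g=(x[...,1]>60)&(x[...,1]>1.8*x[...,2])&(x[...,1]>1.4*x[...,0]); g[:,:150]=0;g[:,240:]=0
rows=[r for r in range(212,278)]; R=[]
for r in rows:
    c=np.nonzero(g[r])[0]; R.append((c.max()+.5,r) if len(c) else (np.nan,r))
R=np.array(R); R=R[~np.isnan(R[:,0])]
print(R[::5].tolist())
w=onz(p,R,.068)[4:-6]; k=np.polyfit(w[:,0],w[:,1],1); print("yaw",np.degrees(np.arctan(k[0])),"res mm",np.std(w[:,1]-np.polyval(k,w[:,0]))*1e3)
M=np.array([.4958,.206]);n=np.array([-.129,.992]); d=(w[:,:2]-M)@n*1e3; print("front foot guard y at ends",d[:3],d[-3:])
E
```

```text
[[214.5, 212.0], [213.5, 217.0], [215.5, 222.0], [216.5, 227.0], [216.5, 232.0], [217.5, 237.0], [216.5, 242.0], [216.5, 247.0], [217.5, 252.0], [218.5, 257.0], [219.5, 262.0], [220.5, 267.0], [219.5, 272.0], [221.5, 277.0]]
yaw 7.751668517085915 res mm 1.7762127475589675
front foot guard y at ends [12.12681401 16.33287067 12.53498343] [13.1777032  15.37472773 13.60151404]
```

Request:
carry_out:
  increments:
    - [0,0,0,0.4,-3,-15,1]
    - [0,0,0,0.4,-3,-30,1]
    - [0,0,0,0.4,-3,-42,1]
    - [0,0,0,0.4,-3,-50,1]
    - [0,0,0,0.4,-3,-55,1]
    - [0,0,0,0.4,-3,-58,1]
    - [0,0,0,0.4,-3,-60,1]
    - [0,0,0,0.4,-3,-60,1]
    - [0,0,0,0.4,-3,-60,1]

```text
clock: 21.42
tool_pos: [0.4897, 0.2545, 0.1476]
orientation: [-180.0, 15.0, 97.4]
force: [-0.7, 0.5, -4.2]
opening: 0.0115
```

Request:
carry_out:
  increments:
    - [0,0,0,0,0,-1,1]
    - [0,0,0,0.2,-1.5,-1,1]
    - [0,0,0,0.4,-3,-1,1]
    - [0,0,0,0.5,-4,-1,1]
    - [0,0,0,0.5,-4,-1,1]

```text
clock: 22.05
tool_pos: [0.4908, 0.2517, 0.1479]
orientation: [179.9, 14.9, 97.4]
force: [-4.1, 3.0, 7.4]
opening: 0.0115
```

Request:
carry_out:
  increments:
    - [0,0,0,0,0,0.8,1]
    - [0,0,0,0.1,-1,0.8,1]
    - [0,0,0,0.2,-2,0.8,1]
    - [0,0,0,0.3,-3,0.8,1]
    - [0,0,0,0.3,-3,0.8,1]

```text
clock: 22.68
tool_pos: [0.4911, 0.2482, 0.148]
orientation: [179.9, 14.9, 97.4]
force: [-1.2, 4.0, 5.5]
opening: 0.0115
```

Request:
carry_out:
  increments:
    - [0,0,0,0,0,1,1]
    - [0,0,0,0,0,1,1]
    - [0,0,0,0.1,-1,1,1]
    - [0,0,0,0.2,-2,1,1]
    - [0,0,0,0.2,-2,1,1]

```text
clock: 23.3
tool_pos: [0.491, 0.2457, 0.1485]
orientation: [180.0, 15.0, 97.4]
force: [-0.5, 4.9, 4.3]
opening: 0.0118
```

Request:
carry_out:
  increments:
    - [0,0,0,0.1,-1,0.5,1]
    - [0,0,0,0.2,-2,0.5,1]
    - [0,0,0,0.2,-2,0.5,1]

```text
clock: 23.68
tool_pos: [0.4912, 0.2436, 0.149]
orientation: [180.0, 15.0, 97.4]
force: [-0.1, 4.7, 5.0]
opening: 0.0119
```

```bash
python3 - <<'E'
from h import *
from scipy.spatial.transform import Rotation as Ro
o=ctrl.get_obs(); print(o["tool_pos"],o["force"])
R=Ro.from_euler("xyz",o["orientation"],degrees=True).as_matrix()
u=np.array([.992,.129,0]);n=np.array([-.129,.992,0]);M=np.array([.4958,.206,0])
z=-R[:,2]; a=R[:,1]*np.sign(R[:,1]@u); j=np.cross(z,a); foot=o["tool_pos"]-.1477*z
cor=[foot+s*.07*a-.006*j for s in(-1,1)]; print([(c-M)@n*1e3 for c in cor],cor[0][2])
lip=[M+s*.121*u+[0,0,.018] for s in(-1,1)]
ims=[]
for nm,c in(("scene",(375,275)),("top",(225,245))):
    p=ctrl.snapshot(nm); U,V=c
    c2=cv2.resize(p["pixels"][V-60:V+60,U-40:U+40],(400,600),interpolation=cv2.INTER_CUBIC)
    q=lambda P:((proj(p,P)-[U-40,V-60]+.5)*5-.5).round().astype(int)
    for P,col in((lip,(255,0,0)),(cor,(255,0,255))):
        for s in q(P): cv2.circle(c2,s.tolist(),4,col,1)
    print(nm,q(lip).tolist(),q(cor).tolist()); ims.append(c2)
cv2.imwrite("pics/c9.png",np.hstack(ims))
E
```

```text
[0.4911577  0.24358113 0.14896563] [-0.11303428  4.72230241  5.03782167]
[np.float64(-6.036561386430429), np.float64(-6.157873861642235)] 0.007830593145456092
scene [[447, 172], [20, 394]] [[351, 216], [106, 342]]
top [[251, 581], [191, 10]] [[256, 455], [221, 128]]
```

View pics/c9.png

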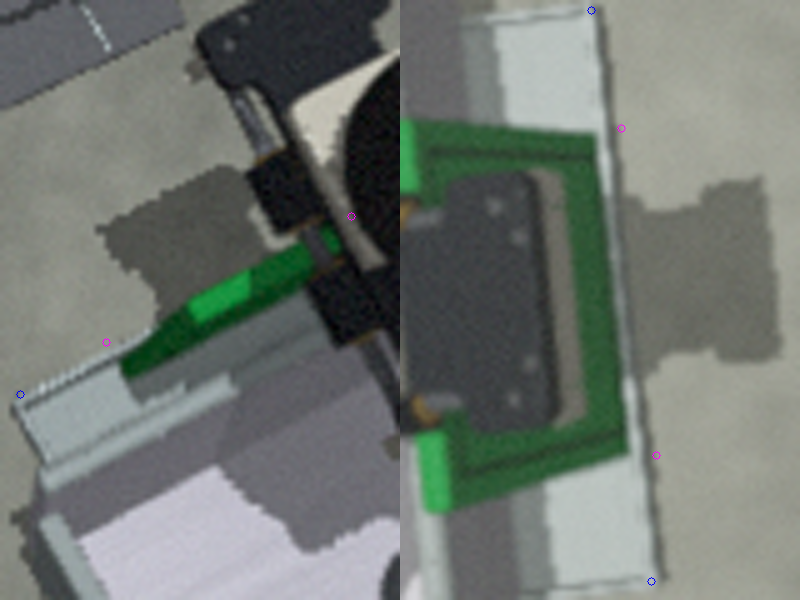

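The foot's front edge (top crop (597,135) to (627,453)) runs along the inner edge of the lip, with only the lip's own strip between them. TCP height and geometry put the foot at the lip with a real tilt of about 12.5°. Now tilt about the foot toward the edge.

Request:
carry_out:
  increments:
    - [-1.2,-0.2,0,-0.4,3,-0.5,1]
    - [-2.5,-0.3,0,-0.8,6,-1.1,1]
    - [-4,-0.5,0,-1.3,9.7,-2,1]
    - [-5.5,-0.7,0,-1.7,13.3,-3,1]
    - [-6.5,-0.8,0,-2,15.7,-3.7,1]
    - [-7.4,-1,0,-2.4,18,-4.5,1]
    - [-7.4,-1,0,-2.4,18,-4.5,1]
    - [-7.4,-1,0,-2.4,18,-4.5,1]

```text
clock: 24.78
tool_pos: [0.4888, 0.2624, 0.1445]
orientation: [179.9, 22.5, 97.4]
force: [-0.4, 6.4, 7.8]
opening: 0.0121
```

Request:
carry_out:
  increments:
    - [-0.5,0,0,-0.2,1.2,0,1]
    - [-1,-0.1,0,-0.3,2.4,-0.5,1]
    - [-1,-0.1,0,-0.3,2.4,-0.5,1]

```text
clock: 25.15
tool_pos: [0.4883, 0.2645, 0.1437]
orientation: [-180.0, 23.5, 97.4]
force: [-0.4, 5.8, 7.0]
opening: 0.0115
```

Request:
carry_out:
  increments:
    - [0,0,0,-0.1,1,0,1]
    - [0,0,0,-0.3,2,-0.3,1]
    - [0,0,0,-0.3,2,-0.3,1]

```text
clock: 25.52
tool_pos: [0.4879, 0.2659, 0.1433]
orientation: [-180.0, 23.5, 97.4]
force: [0.0, 5.4, 3.9]
opening: 0.0119
```

Request:
carry_out:
  increments:
    - [0,0,0,-0.1,1,-0.3,1]
    - [0,0,0,-0.3,2,-0.6,1]
    - [0,0,0,-0.3,2,-0.6,1]

```text
clock: 25.9
tool_pos: [0.4876, 0.2674, 0.1427]
orientation: [-180.0, 23.5, 97.4]
force: [1.7, 2.8, 3.9]
opening: 0.0117
```

Request:
carry_out:
  increments:
    - [0,0,0,-0.1,1,-0.3,1]
    - [0,0,0,-0.2,1.5,-0.3,1]
    - [0,0,0,-0.2,1.5,-0.3,1]

```text
clock: 26.28
tool_pos: [0.4875, 0.2674, 0.1427]
orientation: [-179.9, 23.7, 97.3]
force: [5.2, -3.1, 4.7]
opening: 0.0118
```

```bash
python3 - <<'E'
from h import *
ims=[]
for nm,c in(("scene",(375,275)),("top",(225,245))):
    p=ctrl.snapshot(nm); U,V=c
    ims.append(cv2.resize(p["pixels"][V-60:V+60,U-40:U+40],(400,600),interpolation=cv2.INTER_CUBIC))
cv2.imwrite("pics/c10.png",np.hstack(ims))
E
```

```text
(no output)
```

View pics/c10.png

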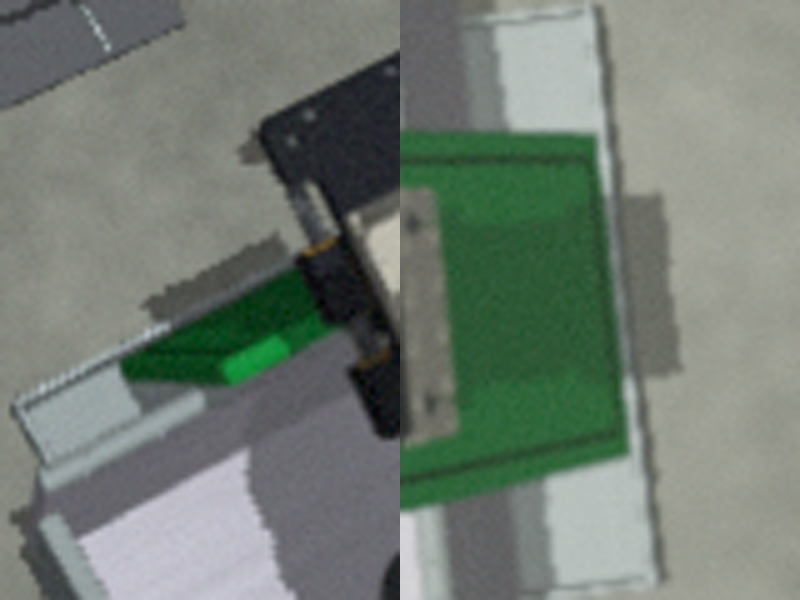

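The foot edge still runs along the lip (top crop (597,135) to (627,453), scene crop corner (122,365)), and the force reversal shows the board is on the rolled edge. Release, then withdraw along the tool axis.

Request:
carry_out:
  increments:
    - [0,0,0,0,0,0,0.84]
    - [0,0,0,0,0,0,0.82]
    - [0,0,0,0,0,0,0.8]
    - [0,0,0,0,0,0,0.75]
    - [0,0,0,0,0,0,0.68]
    - [0,0,0,0,0,0,0.6]
    - [0,0,0,0,0,0,0.6]
    - [0,0,0,0,0,0,0.6]

```text
clock: 27.38
tool_pos: [0.4874, 0.2693, 0.1425]
orientation: [-180.0, 23.5, 97.4]
force: [0.9, -0.6, 0.4]
opening: 0.0348
```

Request:
carry_out:
  increments:
    - [0,0,0,-0.5,4,9,0.6]
    - [0,0,0,-1.3,9.9,23,0.6]
    - [0,0,0,-2.3,17.8,41,0.6]
    - [0,0,0,-3.6,28,64,0.6]
    - [0,0,0,-6,40,100,0.6]
    - [0,0,0,-6,50,150,0.6]
    - [0,0,0,-6,90,180,0.6]
    - [0,0,0,-6,140,200,0.6]
    - [0,0,0,-6,190,200,0.6]
    - [0,0,0,-6,220,200,0.6]
    - [0,0,0,-6,220,200,0.6]

```text
clock: 28.75
tool_pos: [0.4807, 0.4915, 0.3415]
orientation: [-179.9, 23.5, 97.5]
force: [1.0, -1.1, 0.3]
opening: 0.0351
```

```bash
python3 - <<'E'
from h import *
ims=[]
o=ctrl.get_obs(); print(o["clock"],o["tool_pos"],o["force"])
for nm,(x,y,w,h) in(("scene",(230,90,230,290)),("top",(130,150,350,180))):
    p=ctrl.snapshot(nm); c=p["pixels"][y:y+h,x:x+w]
    ims.append(cv2.resize(c,(398,int(398*h/w)),interpolation=cv2.INTER_CUBIC))
    for l in("green_board","white_board","red_bottle","squeeze_bottle","bowl"):
        print(nm,l,[(np.round(d["centre"],3).tolist(),round(d["confidence"],2)) for d in ctrl.search_frame(p,l)])
H=max(i.shape[0] for i in ims); ims=[cv2.copyMakeBorder(i,0,H-i.shape[0],0,4,0) for i in ims]
cv2.imwrite("pics/c11.png",np.hstack(ims)[:600,:800])
x=ctrl.snapshot("top");u=np.array([.992,.129,0]);n=np.array([-.129,.992,0]);M=np.array([.4958,.206,0])
for q in((597,135),(627,453)): print()
E
```

```text
28.75 [0.48069506 0.49147174 0.34146281] [ 0.98820191 -1.05739277  0.27958795]
scene green_board [([0.377, 0.029, 0.083], 0.75), ([0.493, 0.265, 0.142], 0.71), ([0.772, 0.228, 0.167], 0.71)]
scene white_board [([0.572, -0.039, 0.124], 0.95)]
scene red_bottle [([0.601, -0.227, 0.086], 0.59)]
scene squeeze_bottle [([0.5, -0.22, 0.083], 0.7)]
scene bowl [([0.766, 0.029, 0.019], 0.74)]
top green_board [([0.491, 0.248, 0.11], 0.92), ([0.376, 0.024, 0.127], 0.58)]
top white_board [([0.575, -0.047, 0.176], 0.65)]
top red_bottle [([0.593, -0.228, 0.094], 0.68)]
top squeeze_bottle [([0.499, -0.222, 0.105], 0.58), ([0.575, -0.045, 0.18], 0.47)]
top bowl [([0.771, 0.035, 0.022], 0.65)]
```

View pics/c11.png

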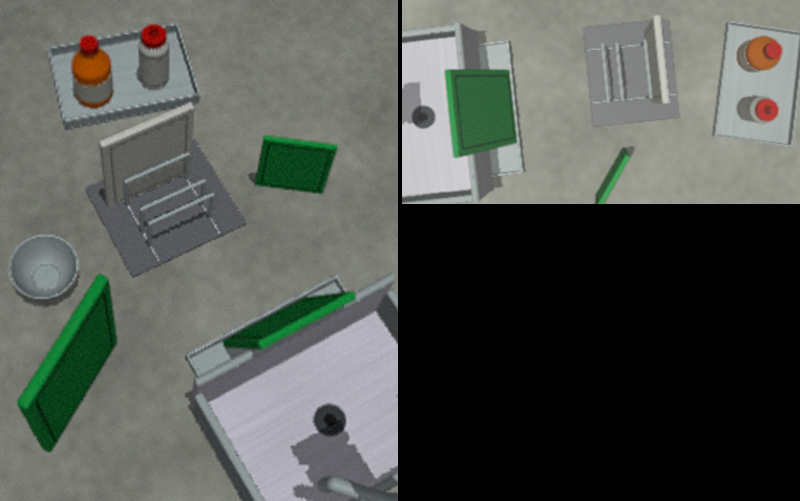

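The board leans on the guard's edge (top crop (482,110)) with its foot in the gutter along the lip. The bottle stands beside the red one, and everything else is unchanged. One numeric check of the foot gap before handing in.

```bash
python3 - <<'E'
from h import *
from scipy.optimize import minimize
obs=[]
for nm in("top","scene"):
    p=ctrl.snapshot(nm); L=[d for d in ctrl.outline_of(p,"green_board")]
    t=proj(p,[.491,.25,.1])[0]
    m=[d["pixels"] for d in L if np.linalg.norm(np.argwhere(d["pixels"]).mean(0)[::-1]-t)<25]
    if m: obs.append((nm,p,m[0].astype(np.uint8)))
def render(p,q):
    x,y,th,yaw=q; th,yaw=np.radians([th,yaw]); u=np.array([np.cos(yaw),np.sin(yaw),0]);n=np.array([-u[1],u[0],0])
    w=np.sin(th)*n+np.cos(th)*np.array([0,0,1]); j=np.cos(th)*n-np.sin(th)*np.array([0,0,1])
    F=np.array([.4958,.206,0])+x*.001*u+y*.001*n+np.array([0,0,.003+.012*np.sin(th)])
    P=[F+a*.07*u+b*.012*j+c*.18*w for a in(-1,1) for b in(0,1) for c in(0,1)]
    h=cv2.convexHull(proj(p,P).astype(np.float32)); m=np.zeros((400*4,640*4),np.uint8)
    cv2.fillConvexPoly(m,((h+.5)*4-.5).round().astype(int),1); return cv2.resize(m.astype(np.float32),(640,400),interpolation=cv2.INTER_AREA)
def cost(q): return sum(np.abs(render(p,q)-m).sum() for _,p,m in obs)
r=minimize(cost,[0,2,21.5,7.4],method="Nelder-Mead",options=dict(initial_simplex=[[0,2,21.5,7.4],[4,2,21.5,7.4],[0,6,21.5,7.4],[0,2,19,7.4],[0,2,21.5,9]],maxiter=200))
print([o[0] for o in obs],r.x.round(2),r.fun,[(y,round(float(cost([r.x[0],y,r.x[2],r.x[3]])))) for y in(-2,0,2,4,6)], cost([r.x[0],0,21.6,7.4]))
E
```

```text
['top', 'scene'] [-0.1   4.15 21.18  7.28] 222.125 [(-2, 972), (0, 663), (2, 388), (4, 235), (6, 352)] 581.5625
```

```bash
python3 - <<'E'
from h import *
u=np.array([.992,.129,0]);n=np.array([-.129,.992,0]);M=np.array([.4958,.206,.018])
I=np.mean([ctrl.snapshot("top")["pixels"].astype(np.float32) for _ in range(6)],0); p=ctrl.snapshot("top")
ys=np.arange(-12,13,1.)
for nm,xs in(("board",np.r_[-60:61:2]),("free-",np.r_[-115:-80:2]),("free+",np.r_[80:116:2])):
    out=[]
    for y in ys:
        q=proj(p,[M+x*.001*u+y*.001*n for x in xs]).astype(np.float32)
        out.append(cv2.remap(I,q[:,:1],q[:,1:],cv2.INTER_LINEAR)[:,0].mean(0))
    print(nm); print([(int(y),*o.round().astype(int).tolist()) for y,o in zip(ys,out)])
E
```

```text
board
[(-12, 145, 156, 154), (-11, 145, 156, 154), (-10, 144, 156, 153), (-9, 142, 153, 151), (-8, 136, 147, 145), (-7, 126, 136, 134), (-6, 113, 122, 120), (-5, 102, 109, 106), (-4, 98, 104, 100), (-3, 106, 111, 105), (-2, 124, 128, 121), (-1, 145, 149, 141), (0, 161, 165, 156), (1, 161, 167, 155), (2, 144, 154, 138), (3, 118, 134, 112), (4, 90, 114, 84), (5, 67, 97, 60), (6, 54, 86, 48), (7, 51, 83, 45), (8, 52, 86, 45), (9, 54, 91, 46), (10, 56, 95, 47), (11, 57, 97, 48), (12, 58, 98, 48)]
free-
[(-12, 142, 153, 151), (-11, 142, 153, 151), (-10, 141, 152, 150), (-9, 139, 150, 148), (-8, 134, 145, 142), (-7, 125, 135, 132), (-6, 113, 122, 119), (-5, 104, 111, 108), (-4, 104, 109, 105), (-3, 116, 120, 114), (-2, 134, 137, 130), (-1, 153, 156, 149), (0, 168, 171, 163), (1, 174, 178, 170), (2, 177, 180, 172), (3, 179, 182, 174), (4, 181, 184, 176), (5, 182, 186, 177), (6, 182, 186, 178), (7, 183, 186, 178), (8, 182, 186, 177), (9, 182, 185, 177), (10, 182, 185, 177), (11, 182, 186, 178), (12, 183, 187, 178)]
free+
[(-12, 142, 153, 151), (-11, 142, 154, 151), (-10, 143, 154, 152), (-9, 141, 152, 150), (-8, 137, 148, 146), (-7, 127, 137, 135), (-6, 114, 123, 121), (-5, 102, 110, 108), (-4, 95, 101, 98), (-3, 100, 105, 100), (-2, 117, 121, 115), (-1, 139, 143, 136), (0, 162, 165, 158), (1, 176, 179, 171), (2, 179, 182, 175), (3, 179, 183, 175), (4, 180, 183, 175), (5, 181, 185, 176), (6, 182, 185, 177), (7, 182, 186, 178), (8, 183, 186, 178), (9, 182, 186, 178), (10, 182, 186, 178), (11, 182, 186, 178), (12, 182, 186, 178)]
```

The profile puts the lip's inner face at about +2 mm in my frame and the foot's front edge 0–3 mm from it, so there may be a 2 mm gap. Time allows closing it: regrip, lift off the floor slightly, press the foot onto the lip, and lean it again.

Request:
carry_out:
  increments:
    - [0,0,0,0,-50,0,0.6]
    - [0,0,0,0,-100,0,0.6]
    - [0,0,0,0,-150,-20,0.6]
    - [0,0,0,0,-170,-50,0.6]
    - [0,0,0,0,-180,-100,0.6]
    - [0,0,0,2.4,-192,-136,0.6]
    - [0,0,0,3.7,-202.2,-159,0.6]
    - [0,0,0,4.7,-210.1,-177,0.6]
    - [0,0,0,5.5,-216,-191,0.6]
    - [0,0,0,6,-220,-200,0.6]
    - [0,0,0,6,-220,-200,0.6]
    - [0,0,0,6,-220,-200,1]
    - [0,0,0,6,-220,-200,1]
    - [0,0,0,6,-220,-200,1]
    - [0,0,0,6,-220,-200,1]
    - [0,0,0,6,-220,-200,1]
    - [0,0,0,6,-220,-200,1]

```text
clock: 32.08
tool_pos: [0.4877, 0.2679, 0.1437]
orientation: [-180.0, 23.6, 97.3]
force: [1.2, -5.4, 5.0]
opening: 0.0122
```

Request:
carry_out:
  increments:
    - [0,0,0,0,0,2,1]
    - [0,0,0,0.1,-1,3,1]
    - [0,0,0,0.3,-2,3,1]
    - [0,0,0,0.3,-2,3,1]
    - [0,0,0,0.3,-2,3,1]

```text
clock: 32.7
tool_pos: [0.4876, 0.2676, 0.1453]
orientation: [-180.0, 23.4, 97.4]
force: [-0.4, 0.0, -3.9]
opening: 0.0116
```

Hanging free (z about −3.9 N). Now press toward the lip.

Request:
carry_out:
  increments:
    - [0,0,0,0.1,-1,0,1]
    - [0,0,0,0.3,-2,0,1]
    - [0,0,0,0.3,-2,0,1]
    - [0,0,0,0.3,-2,0,1]

```text
clock: 33.2
tool_pos: [0.488, 0.2655, 0.1455]
orientation: [-180.0, 23.5, 97.4]
force: [-0.5, 0.9, -3.1]
opening: 0.0113
```

Request:
carry_out:
  increments:
    - [0,0,0,0.1,-1,0,1]
    - [0,0,0,0.3,-2,0,1]
    - [0,0,0,0.3,-2,0,1]
    - [0,0,0,0.3,-2,0,1]

```text
clock: 33.7
tool_pos: [0.4884, 0.2635, 0.1455]
orientation: [-180.0, 23.5, 97.4]
force: [0.1, 1.5, -2.5]
opening: 0.0115
```

Request:
carry_out:
  increments:
    - [0,0,0,0.1,-1,0,1]
    - [0,0,0,0.3,-2,0,1]
    - [0,0,0,0.3,-2,0,1]
    - [0,0,0,0.3,-2,0,1]

```text
clock: 34.2
tool_pos: [0.4889, 0.2617, 0.1459]
orientation: [180.0, 23.4, 97.4]
force: [-1.0, 3.9, 1.3]
opening: 0.0115
```

Lip contact is clear (y force up to +3.9 N with no floor friction). Lean it back about the foot.

Request:
carry_out:
  increments:
    - [-0.6,-0.1,0,-0.1,1,-0.8,1]
    - [-1.2,-0.2,0,-0.3,2.5,-1.6,1]
    - [-1.8,-0.2,0,-0.5,4,-2.3,1]
    - [-2.2,-0.3,0,-0.6,5,-2.8,1]
    - [-2.2,-0.3,0,-0.6,5,-2.8,1]
    - [-2.2,-0.3,0,-0.6,5,-2.8,1]

```text
clock: 34.95
tool_pos: [0.4887, 0.267, 0.144]
orientation: [179.9, 25.7, 97.4]
force: [-2.1, 4.5, 9.1]
opening: 0.012
```

Request:
carry_out:
  increments:
    - [-0.2,0,0,-0.1,1,0,1]
    - [-0.4,-0.1,0,-0.2,2,0,1]
    - [-0.4,-0.1,0,-0.2,2,0,1]

```text
clock: 35.33
tool_pos: [0.4886, 0.2668, 0.1441]
orientation: [179.9, 26.3, 97.3]
force: [3.2, -2.2, 9.0]
opening: 0.012
```

Request:
carry_out:
  increments:
    - [0,0,0,0,0,0,0.84]
    - [0,0,0,0,0,0,0.82]
    - [0,0,0,0,0,0,0.8]
    - [0,0,0,0,0,0,0.75]
    - [0,0,0,0,0,0,0.68]
    - [0,0,0,0,0,0,0.55]
    - [0,0,0,0,0,0,0.55]
    - [0,0,0,0,0,0,0.55]
    - [0,0,0,-0.5,4,9,0.55]
    - [0,0,0,-1.4,10.5,23,0.55]
    - [0,0,0,-2.5,19,41,0.55]
    - [0,0,0,-3.8,29,64,0.55]
    - [0,0,0,-6,42,100,0.55]
    - [0,0,0,-6,52,150,0.55]
    - [0,0,0,-6,90,180,0.55]
    - [0,0,0,-6,140,200,0.55]
    - [0,0,0,-6,190,200,0.55]
    - [0,0,0,-6,220,200,0.55]
    - [0,0,0,-6,220,200,0.55]

```text
clock: 37.7
tool_pos: [0.4811, 0.4906, 0.3416]
orientation: [-180.0, 26.2, 97.5]
force: [-0.7, -0.4, -0.8]
opening: 0.0392
```

```bash
python3 - <<'E'
from h import *
u=np.array([.992,.129,0]);n=np.array([-.129,.992,0]);M=np.array([.4958,.206,.018])
I=np.mean([ctrl.snapshot("top")["pixels"].astype(np.float32) for _ in range(6)],0); p=ctrl.snapshot("top")
cv2.imwrite("pics/c12.png",cv2.resize(p["pixels"][150:330,130:480],(800,411),interpolation=cv2.INTER_CUBIC))
ys=np.arange(-3,9,1.)
for nm,xs in(("board-",np.r_[-62:-20:2]),("board+",np.r_[20:63:2])):
    out=[]
    for y in ys:
        q=proj(p,[M+x*.001*u+y*.001*n for x in xs]).astype(np.float32)
        out.append(cv2.remap(I,q[:,:1],q[:,1:],cv2.INTER_LINEAR)[:,0].mean(0))
    print(nm,[(int(y),*o.round().astype(int).tolist()) for y,o in zip(ys,out)])
o=ctrl.get_obs();print(o["clock"],o["force"])
for l in("green_board","squeeze_bottle","red_bottle"): print(l,[(np.round(d["centre"],3).tolist(),round(d["confidence"],2)) for d in ctrl.search_frame(p,l)])
E
```

```text
board- [(-3, 110, 114, 109), (-2, 128, 131, 125), (-1, 148, 151, 144), (0, 160, 165, 155), (1, 157, 164, 152), (2, 139, 150, 133), (3, 113, 130, 106), (4, 86, 111, 80), (5, 65, 97, 58), (6, 54, 87, 47), (7, 52, 85, 45), (8, 53, 87, 46)]
board+ [(-3, 103, 108, 103), (-2, 121, 125, 119), (-1, 143, 147, 139), (0, 161, 165, 156), (1, 164, 169, 159), (2, 149, 158, 143), (3, 123, 137, 116), (4, 95, 117, 88), (5, 70, 99, 63), (6, 55, 87, 49), (7, 51, 83, 45), (8, 52, 85, 45)]
38.05 [-0.09636331  0.37276972  0.39763894]
green_board [([0.377, 0.024, 0.127], 0.96), ([0.494, 0.25, 0.111], 0.9), ([0.773, 0.036, 0.021], 0.64), ([0.755, 0.208, 0.231], 0.56)]
squeeze_bottle [([0.498, -0.222, 0.102], 0.75), ([0.466, 0.407, 0.018], 0.73)]
red_bottle [([0.59, -0.231, 0.094], 0.96)]
```

```bash
python3 -c "
from plant import ctrl
print(ctrl.close_job())"
```

```text
the job is handed in; nothing more can be done
None
```

The job is handed in after about 38 s. The white squeeze bottle stands in the tray beside the red one, and the green board leans on the guard with its foot in the gutter.

- **Bottle:** My first grip was too high and slipped off the cap without moving the bottle. A grip about 30 mm lower on the bottle held, and it was set down upright in the free half of the tray.
- **Board:** I took the green board from the rack, put its foot in the gutter, tilted it until it touched the rolled edge and let go. A check then suggested a gap of 0–3 mm at the lip. I regripped the board, lifted it slightly off the floor, pushed it toward the lip until the force rose (+3.9 N), leaned it back and released it.
- **Last checks:** The white board, red bottle and bowl showed no movement in the check after the first release. After the second, I re-checked only the board, the two bottles and the force. The board and both bottles were where expected, and the tool felt no force.
- **What disagreed:** My fit to the images after the first release put the foot about 2 mm off the lip, against 2 mm calibration. After the second placing the edge looked the same in the picture, so the force is what shows contact. The last picture could not be viewed because the limit was reached, so the final state was checked from numbers only.

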